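Pack a bottle clamp with spacer plates and hold it shut

TASK

The bottle standing in the bench clamp is too small for the short stroke of the clamp's jaw. Stand spacer plates from the rack upright on the desk in the gap between jaw and bottle, one after the other, until pushing the jaw forward grips the whole stack, bottle against the V-stop, before the jaw runs out of stroke (it takes one or two plates, depending on which bottle is in the clamp). Finish while holding the jaw pushed firmly but not hard against the stack with the gripper, because it springs open when let go; keep bottles and plates upright and leave the other bottle and the timer where they are.

Things in the scene. Friction and masses are not known exactly. Their poses are not given: they have to be found in the camera images.
- clamp: Fixed aluminium bottle clamp. Origin on the desk top on its centre line, in the gap; x is the clamping direction (push post to V-stop), y across, z up. It has no floor: bottle and plates stand on the desk (z = 0) between two rails 10 mm high, 64 mm apart, from x = -0.107 to 0.071. The far end is the V-stop, 50 mm high, 84 mm wide. A bottle pressed home has its centre on y = 0.
- v_stop (a point): Bottom line of the V-stop, at clamp x = +0.056, y = 0, 40 mm above the desk. The faces of the V stand upright at 45 degrees either side of the clamp's x axis, opening towards the jaw. A bottle of radius r that is home has its front 2.414 r before this line (wide bottle: front at clamp x = 0.004; dropper bottle: 0.016).
- jaw (a joint): Travel of the clamp's steel jaw to the V-stop, m: 0 open (start), 0.016 stroke end. A spring opens it with 2 N at 0 to 4 N at 0.016; let go, it returns to 0. Its face, 44 mm wide, 59 mm high, is at clamp x = -0.018 + joint. At stroke end 6 mm (wide) or 18 mm (dropper bottle) remain before a bottle that is home: at 0.016 the stack is still loose; rightly packed, the jaw stops at 0.008 to 0.011.
- jaw_post (a point): Upright round push post of the jaw, 18 mm in diameter from 22 to 84 mm above the desk, with a domed cap up to 92 mm. This point is on its axis, 60 mm above the desk, at clamp x = -0.075 + joint, y = 0. Push it along the clamp's +x from behind, or pinch it from above. Behind it, at clamp x = -0.107 to -0.093, is only a cross bar 12 mm high.
- wide_bottle_mid (a point): Middle (47 mm above its underside) of a loose capped bottle, 43 mm in diameter up to 85 mm, 95 mm tall, about 110 g; z up. It stands either in the clamp (within 2 mm of home) or on the open desk; one plate packs it, two do not fit.
- dropper_bottle_mid (a point): Middle (44 mm above its underside) of a loose bottle with a dropper cap, 33 mm in diameter up to 60 mm, 88 mm tall, about 60 g; z up. It stands either in the clamp (at first about 9 mm short of home; a plate held in the gripper can push it home) or on the open desk; two plates pack it.
- plate_rack: Fixed white slotted rack, 120 x 64 mm, 22 mm high, origin at the centre of its underside on the desk. Three slots across it, at its x = -0.034, 0, +0.034, hold a plate each.
- plate_1_mid (a point): Middle (40 mm above the underside) of one of three identical loose plastic spacer plates: 12 mm thick (its x), 46 mm wide (its y), 80 mm tall (its z), 60 g. It starts upright in a rack slot, underside 6 mm above the desk, its x along the rack's x; lift it 20 mm or more straight up to clear the slot. Best taken from above across its 46 mm width, within 25 mm of its top edge.
- plate_2_mid (a point): Middle (40 mm above the underside) of one of three identical loose plastic spacer plates: 12 mm thick (its x), 46 mm wide (its y), 80 mm tall (its z), 60 g. It starts upright in a rack slot, underside 6 mm above the desk, its x along the rack's x; lift it 20 mm or more straight up to clear the slot. Best taken from above across its 46 mm width, within 25 mm of its top edge.
- plate_3_mid (a point): Middle (40 mm above the underside) of one of three identical loose plastic spacer plates: 12 mm thick (its x), 46 mm wide (its y), 80 mm tall (its z), 60 g. It starts upright in a rack slot, underside 6 mm above the desk, its x along the rack's x; lift it 20 mm or more straight up to clear the slot. Best taken from above across its 46 mm width, within 25 mm of its top edge.
- timer: Bystander: grey bench timer, 58 x 64 x 20 mm, loose on the desk; origin at the centre of its underside.
Not all that is in view belongs to the job. What is shaped like the part that bears plate_2_mid but orange is not meant.

How it is judged:
By the outcome, as a careful person would: the job done as asked, in the order asked, and still so for the second after the job is handed in, while the arm keeps its last pose, push and grip.
It also fails if it takes over 72 s, if anything falls off the work surface, if the arm or the gripper's body presses on something with over 40 N, if the wrist force passes 120 N, or if a joint passes its speed limit or range.

ROBOT

A 6-joint arm with a two-finger parallel gripper is mounted at the origin on a cart in front of the work surface, level with it; the furniture and walls round the work are solid. World frame = base frame: x ahead of the robot, y to its left, z up, the work surface at z = 0. Lengths are in m, angles in rad, forces in N, time in s.
With the tool pointing down it reaches from about 0.375 to 0.9 m from the base axis. Payload 3.1 kg.
Tool frame: the origin (TCP) lies midway between the tips of the shut fingers; the grasp point (between the pads) lies 19 mm behind it (grip_depth is the distance from the TCP to the grasp point, in m); y points along the fingers, z is the direction in which the jaws open and shut, and the axes are right-handed (so a half turn about y gives the same grasp; the last joint's range is limited). The gripper opens to 85 mm and grips with 20 to 120 N. Pads are 22 mm wide; open, the fingers measure 114 mm over their backs; the gripper's body (76 mm by 85 mm) begins 54 mm behind the grasp point. The pads swing forward as they close: fully open they stand 13 mm farther back than shut.
Start: joints at [-1.302, 0.527, 1.433, -0, 1.181, -0.178], TCP at [0.27, -0.564, 0.231] pointing down, gripper open.
Joint ranges: [-3.08, 3.08], [-0.75, 2.2], [0.22, 2.44], [-1.43, 4.57], [0, 2.65], [-2.85, 2.85]. Speed limits (rad/s): [2.79, 2.79, 3.14, 3.14, 3.14, 3.14].

INTERFACE

Orientations are given as a unit quaternion [x, y, z, w].
In Python, from station import sense, snapshot, camera_model, sign_off, grip_depth gives the robot as it stands.
- The arm moves only by the tool play_rows, never from a script. Its argument "deltas" is a list of rows, each a list of 6 numbers: the shift along the tool's x, y, z in m, then the turn, a rotation vector about the tool's x, y, z in rad. A call has 1 to 12 rows; each row is the pose to reach, as a shift and turn from the pose commanded when the call began, along the tool's axes at that moment; what a row does not reach only later rows make up. A row lasts 1/10 s, in which the tool goes at most 50 mm and 8.59 degrees, less where a joint would pass 70% of its speed; a pose out of reach is approached as far as the arm can. A call with a gripper value outside its range is refused whole. "gripper" is the finger opening in m, from 0 to 0.0854, set as the call begins (left out, the last holds). The fingers move at their own pace and stop on an object; "force" is the grip in N (left out, the last holds). Time passes only in rows, so rows that repeat a pose let the fingers close. It gives the time, the measured TCP pose, the force and the opening at its end, in the units of the state.
- sense(): the state, without advancing time (a new reading comes with each control period).
- snapshot(name): name is "scene" or "top"; returns the picture (400x640x3 uint8, red, green, blue); there is no depth.
- camera_model(name): a dict with "fx", "fy", "cx", "cy" (pixels), "distortion" ([k1, k2, p1, p2, k3] as OpenCV has them; the pictures are not rectified), "camera_from_world" (4x4, takes a point from world to camera coordinates). Camera axes: x right, y up, looking along -z (the intrinsics and any distortion apply to the point x, -y, -z); pixel columns grow to the right and rows downward; lengths in m; the calibration is good to about 2 mm. A picture is of the moment at which its call begins. camera_model takes no time and is no camera call.
- sign_off(): hands the job in, once; it reports no verdict.
The state is a dict: "t": time; "q": joint angles; "qd": joint speeds; "tau": joint torques, N m; "tcp_pos": TCP position; "tool_rot": TCP orientation; "force": force on the tool from outside, world axes, zero at the start; "ft_torque": the same for the moment, N m; "finger_gap": opening from 0.0 (shut) to 1.0 (fully open).
Only numpy, scipy, OpenCV 4.12 (cv2) and the standard library are available. Lean on these libraries where they do the work, as an engineer would, in place of code of your own. Each camera call takes 0.05 s, during which the arm holds its last target.

## Working session

There is one attempt and no reset: what is moved stays moved. The work goes in short steps, Python scripts to look and compute and a tool call to move; the robot and the scene stay as the last step left them, time stands still between calls to the robot, and variables do not carry over. Pictures are saved under pics/ and viewed, and the job is handed in when it is done.

Besides the shell and the picture viewer there is one more tool, called after "Request:" by a JSON object that holds its "api" and its "payload". play_rows: Moves the arm, as the interface text tells. Its arguments: {"type":"object","properties":{"deltas":{"type":"array"},"gripper":{"type":"number"},"force":{"type":"number"}},"required":["deltas"]}

```bash
mkdir -p pics; ls; python3 - <<'E'
from station import *
import cv2
print(sense()); print(grip_depth if not callable(grip_depth) else grip_depth())
for n in("scene","top"):
    cv2.imwrite(f"pics/{n}0.png",snapshot(n)[:,:,::-1]); print(camera_model(n))
E
```

```text
pics
{'t': 0.0, 'q': array([-1.30251759e+00,  5.28495867e-01,  1.43394280e+00, -1.46981779e-05,
        1.18139369e+00, -1.78485863e-01]), 'qd': array([ 0.00065157,  0.00074751,  0.00030604, -0.00058816, -0.00033777,
       -0.00128728]), 'tau': array([ 1.61074395e-04, -4.42348480e+01, -1.78024077e+01, -3.42890071e-04,
        8.39717919e-03, -6.80063749e-06]), 'tcp_pos': array([ 0.2698632 , -0.56291787,  0.2303025 ]), 'tool_rot': array([-0.15668693,  0.6903278 , -0.68874612,  0.15660625]), 'force': array([ 0.43679991, -1.12905061, -0.30087515]), 'ft_torque': array([ 0.0064425 , -0.00879411, -0.02349077]), 'finger_gap': 1.000128958846107}
0.0187
{'fx': 446.38756580019884, 'fy': 446.38756580019884, 'cx': 322.96843517396195, 'cy': 192.48727656665875, 'distortion': array([-0.07901395,  0.        ,  0.        ,  0.        ,  0.        ]), 'camera_from_world': array([[ 0.83398111, -0.55164877,  0.01261506, -0.5654684 ],
       [ 0.39853553,  0.61800194,  0.67767473, -0.21886481],
       [-0.38163457, -0.56014037,  0.73525358, -0.74267268],
       [ 0.        ,  0.        ,  0.        ,  1.        ]])}
{'fx': 417.75358903892163, 'fy': 417.75358903892163, 'cx': 316.79395688090375, 'cy': 205.69560631792348, 'distortion': array([-0.01159849,  0.        ,  0.        ,  0.        ,  0.        ]), 'camera_from_world': array([[-0.0267938 , -0.99948787, -0.0174954 , -0.10134002],
       [ 0.98275423, -0.0295405 ,  0.18254174, -0.6026573 ],
       [-0.18296508, -0.01230269,  0.98304243, -0.7959875 ],
       [ 0.        ,  0.        ,  0.        ,  1.        ]])}
```

View pics/scene0.png

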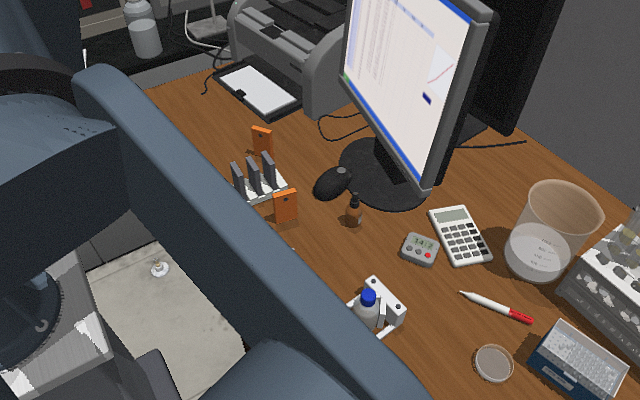

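View pics/top0.png

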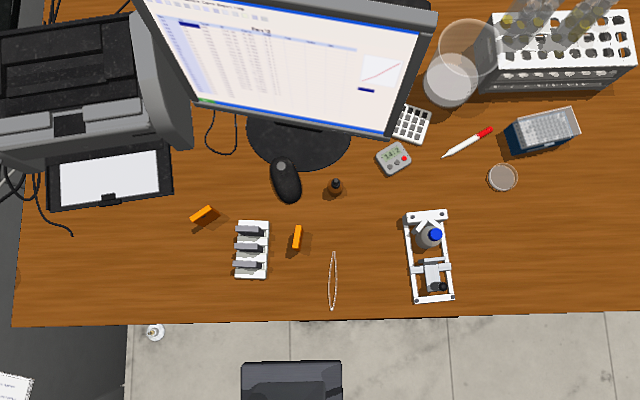

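The wide bottle (blue cap, top ≈(430,233)) is in the clamp, so one plate is needed. The dropper bottle stands on the desk at (335,187). Three grey plates are in the rack at about (247,229), (247,247) and (247,265). The two orange plates at (204,214) and (297,237) are decoys. I'll check this in enlarged crops.

```bash
python3 - <<'E'
import cv2
im=cv2.imread("pics/top0.png")
cv2.imwrite("pics/rack_c.png",cv2.resize(im[205:290,180:310],None,fx=6,fy=6,interpolation=cv2.INTER_CUBIC))
cv2.imwrite("pics/clamp_c.png",cv2.resize(im[205:307,390:470],None,fx=5.8,fy=5.8,interpolation=cv2.INTER_CUBIC))
E
```

```text
(no output)
```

View pics/rack_c.png

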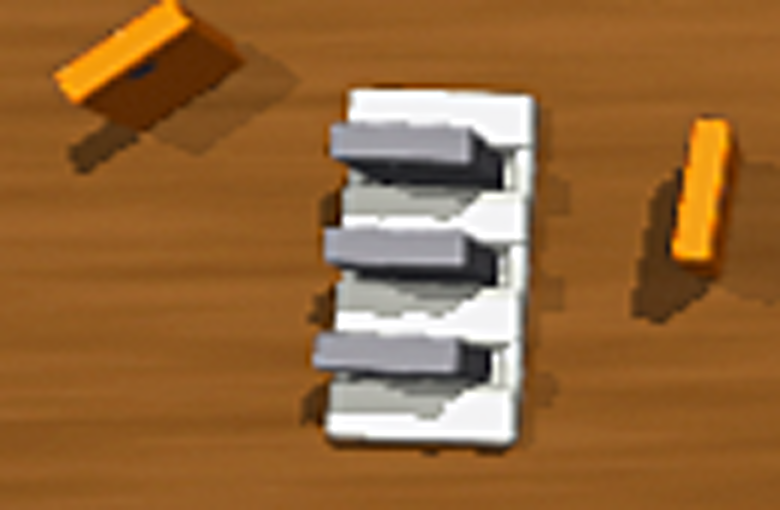

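View pics/clamp_c.png

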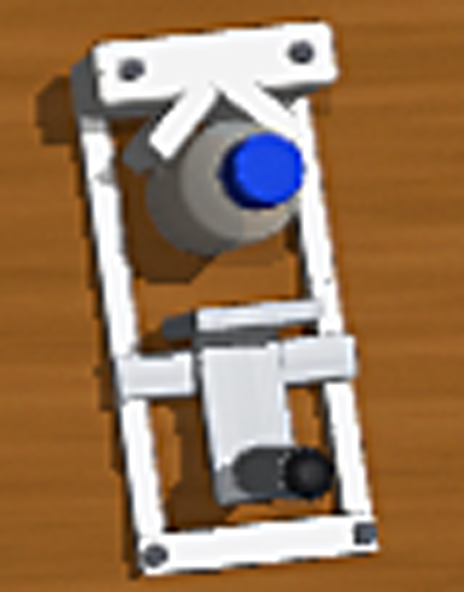

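```bash
cat > h.py <<'E'
import numpy as np, cv2
from scipy.optimize import least_squares
from scipy.spatial.transform import Rotation as R
from station import *
def proj(n,P):
    m=camera_model(n); T=np.array(m["camera_from_world"]); P=np.atleast_2d(P)
    p=P@T[:3,:3].T+T[:3,3]; p=p*[1,-1,-1]
    K=np.array([[m["fx"],0,m["cx"]],[0,m["fy"],m["cy"]],[0,0,1]])
    return cv2.projectPoints(p.reshape(-1,1,3),np.zeros(3),np.zeros(3),K,np.array(m["distortion"]))[0].reshape(-1,2)
def back(n,uv,z):
    m=camera_model(n); T=np.array(m["camera_from_world"])
    K=np.array([[m["fx"],0,m["cx"]],[0,m["fy"],m["cy"]],[0,0,1]])
    u=cv2.undistortPoints(np.array(uv,float).reshape(-1,1,2),K,np.array(m["distortion"])).reshape(-1,2)
    d=np.c_[u[:,0],-u[:,1],-np.ones(len(u))]@T[:3,:3]; c=-T[:3,:3].T@T[:3,3]
    return c+d*((np.atleast_1d(z)-c[2])/d[:,2])[:,None]
def crop(c,s,ox,oy): return (np.array(c,float)+.5)/s-.5+[ox,oy]
def fit(n,local,uv,x0):
    local=np.array(local)
    def pts(v):
        c,s=np.cos(v[2]),np.sin(v[2]); return np.c_[v[0]+c*local[:,0]-s*local[:,1],v[1]+s*local[:,0]+c*local[:,1],local[:,2]]
    r=least_squares(lambda v:(proj(n,pts(v))-uv).ravel(),x0); return r.x,r.fun.reshape(-1,2)
E
cat > m.py <<'E'
from h import *
print(np.round(-np.array(camera_model("top")["camera_from_world"])[:3,:3].T@np.array(camera_model("top")["camera_from_world"])[:3,3],3))
np.set_printoptions(precision=4,suppress=True)
c=lambda a:crop(a,6,180,205)
for p in ([(315,335),(460,342),(462,375),(317,366)],[(326,229),(466,235),(466,266),(330,259)],[(331,124),(470,128),(474,163),(335,158)]):
    w=back("top",c(p),.086); print(w.mean(0),np.linalg.norm(w[0]-w[1]),np.linalg.norm(w[0]-w[3]), np.arctan2(*( (w[0]-w[1])+(w[3]-w[2]))[:2])) 
w=back("top",c([(350,88),(537,95),(516,440),(327,437)]),.022);print("rack",w,w.mean(0))
k=lambda a:crop(a,5.8,390,205)
# clamp: local points
L=[(.056,.0,.05)]
w=back("top",k([(95,47),(325,25),(337,75),(108,105),(215,95),(145,575),(378,548),(200,312),(325,300),(310,470),(262,168)]),[.05]*5+[.012]*2+[.059]*2+[.090,.095]); print(w)
E
python3 m.py
```

```text
[ 0.444 -0.129  0.891]
[0.4849 0.0231 0.086 ] 0.04668831456205041 0.009888782886136139 0.08140532075374712
[0.5191 0.0205 0.086 ] 0.0454019625504801 0.009804711395057245 0.07475371938872306
[0.5528 0.0189 0.086 ] 0.04538267656283848 0.01124955257777829 0.061283203351977386
rack [[ 0.5815  0.0492  0.022 ]
 [ 0.5771 -0.0167  0.022 ]
 [ 0.4579 -0.0088  0.022 ]
 [ 0.4606  0.0562  0.022 ]] [0.5193 0.02   0.022 ]
[[ 0.5805 -0.2993  0.05  ]
 [ 0.5859 -0.3803  0.05  ]
 [ 0.568  -0.383   0.05  ]
 [ 0.5598 -0.3025  0.05  ]
 [ 0.5623 -0.34    0.05  ]
 [ 0.3977 -0.3123  0.012 ]
 [ 0.4047 -0.3949  0.012 ]
 [ 0.4867 -0.3271  0.059 ]
 [ 0.4896 -0.3698  0.059 ]
 [ 0.4334 -0.3515  0.09  ]
 [ 0.5313 -0.3423  0.095 ]]
```

```bash
cat >> h.py <<'E'
def Rt(yaw):  # tool y down, tool z along local +y of yaw -> tool x = y cross z
    z=np.array([-np.sin(yaw),np.cos(yaw),0]); y=np.array([0,0,-1.]); return np.c_[np.cross(y,z),y,z]
def delta(p,yaw,flip=None):
    s=sense(); A=R.from_quat(s["tool_rot"]).as_matrix(); best=None
    for f in (0,np.pi):
        B=Rt(yaw+f); rv=R.from_matrix(A.T@B).as_rotvec()
        if best is None or np.linalg.norm(rv)<np.linalg.norm(best): best=rv
    print("shift",np.round(A.T@(np.array(p)-s["tcp_pos"]),4),"turn",np.round(best,3),"tcp",np.round(s["tcp_pos"],4),"F",np.round(s["force"],1),"gap",round(s["finger_gap"],3),"t",s["t"])
    print(np.round(A,2).tolist())
E
python3 -c "
from h import *
delta([.485,.0225,.2],-.065)"
```

```text
shift [-0.447   0.0314 -0.435 ] turn [0.002 0.512 0.   ] tcp [ 0.2699 -0.563   0.2304] F [0.8 0.4 0.8] gap 0.998 t 0.1
[[-0.9, -0.0, 0.43], [-0.43, 0.0, -0.9], [-0.0, -1.0, -0.0]]
```

Request:
{"api": "play_rows", "payload": {"deltas": [[-0.447, 0.031, -0.435, 0, 0.512, 0], [-0.447, 0.031, -0.435, 0, 0.512, 0], [-0.447, 0.031, -0.435, 0, 0.512, 0], [-0.447, 0.031, -0.435, 0, 0.512, 0], [-0.447, 0.031, -0.435, 0, 0.512, 0], [-0.447, 0.031, -0.435, 0, 0.512, 0], [-0.447, 0.031, -0.435, 0, 0.512, 0], [-0.447, 0.031, -0.435, 0, 0.512, 0], [-0.447, 0.031, -0.435, 0, 0.512, 0], [-0.447, 0.031, -0.435, 0, 0.512, 0], [-0.447, 0.031, -0.435, 0, 0.512, 0], [-0.447, 0.031, -0.435, 0, 0.512, 0]], "gripper": 0.0854}}

```text
t: 1.3
tcp_pos: [0.477, 0.0009, 0.2013]
tool_rot: [-0.023, -0.707, 0.707, 0.023]
force: [0.2, -0.3, 0.4]
finger_gap: 1.0
```

```bash
python3 -c "
from h import *
delta([.485,.0225,.2],-.065)
for n in('scene','top'): cv2.imwrite(f'pics/{n}1.png',snapshot(n)[:,:,::-1])"
```

```text
shift [-0.0066  0.0013 -0.0221] turn [-0. -0.  0.] tcp [0.477  0.0009 0.2013] F [ 0.2 -0.3  0.4] gap 1.0 t 1.3
[[-1.0, -0.0, -0.07], [0.07, -0.0, -1.0], [0.0, -1.0, 0.0]]
```

View pics/scene1.png

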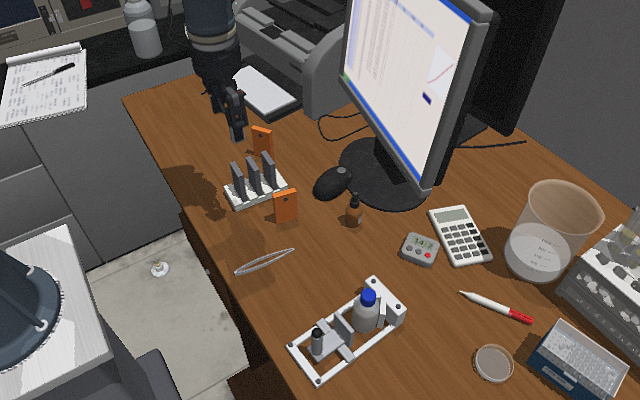

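The arm is clear of the scene view now. The rack is at (257,185) and the clamp at (350,330). I'll overlay my estimates on this picture as a cross-check.

```bash
cat > ov.py <<'E'
from h import *
def W(o,yaw,L):
    L=np.array(L); c,s=np.cos(yaw),np.sin(yaw); return np.c_[o[0]+c*L[:,0]-s*L[:,1],o[1]+s*L[:,0]+c*L[:,1],L[:,2]]
im=cv2.imread("pics/scene1.png")
def draw(box,s,sets,name):
    x0,y0,x1,y1=box; c=cv2.resize(im[y0:y1,x0:x1],None,fx=s,fy=s,interpolation=cv2.INTER_CUBIC)
    for P in sets:
        uv=(proj("scene",P)-[x0,y0]+.5)*s-.5
        cv2.polylines(c,[np.round(uv).astype(int)],True,(0,0,255),1)
    cv2.imwrite(name,c)
ro=(.519,.0205);ry=-.065;co=(.507,-.345);cy=.087
top=lambda x,z,t,w:[(x-t,-w,z),(x+t,-w,z),(x+t,w,z),(x-t,w,z)]
draw((215,140,305,225),7,[W(ro,ry,top(x,.086,.006,.023)) for x in(-.034,0,.034)]+[W(ro,ry,top(0,.022,.06,.032))],"pics/ovr.png")
circ=lambda x,z,r:[(x+r*np.cos(a),r*np.sin(a),z) for a in np.linspace(0,6.28,24)]
draw((280,265,415,390),4.7,[W(co,cy,[(-.107,-.0415,.012),(-.107,.0415,.012),(-.093,.0415,.012),(-.093,-.0415,.012)]),W(co,cy,[(-.018,-.022,.059),(-.018,.022,.059),(-.018,.022,.03),(-.018,-.022,.03)]),W(co,cy,circ(-.075,.084,.009)),W(co,cy,[(.056,0,.05),(.075,0,.05)]),W(co,cy,circ(.0256,.085,.0215))],"pics/ovc.png")
E
python3 ov.py
```

```text
(no output)
```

View pics/ovr.png

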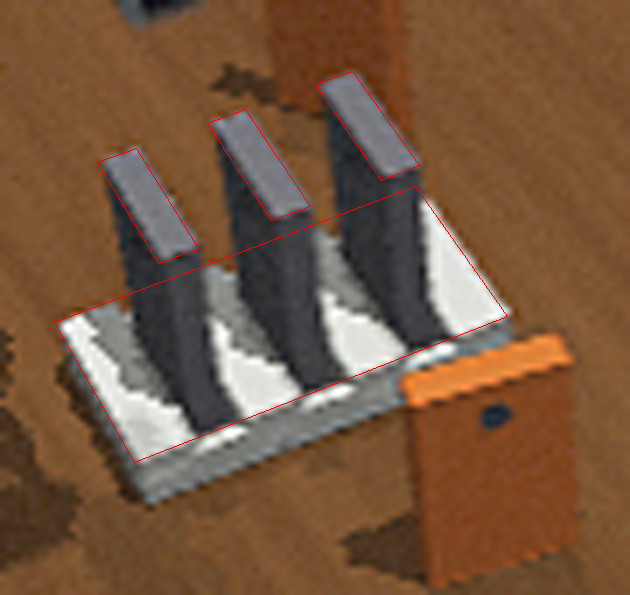

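View pics/ovc.png

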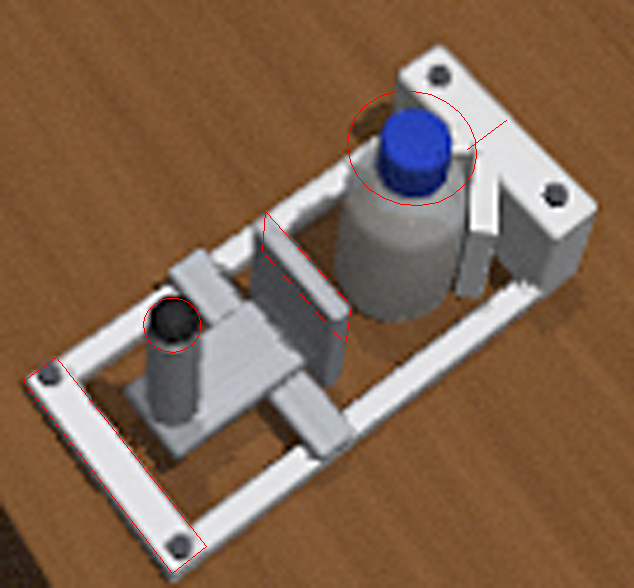

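Overlay and picture agree to about 1 mm in both cameras. I'll take the nearest grey plate: align first, then go down.

Request:
{"api": "play_rows", "payload": {"deltas": [[-0.0066, 0.001, -0.022, 0, 0, 0], [-0.0066, 0.001, -0.022, 0, 0, 0], [-0.0066, 0.05, -0.022, 0, 0, 0], [-0.0066, 0.09, -0.022, 0, 0, 0], [-0.0066, 0.13, -0.022, 0, 0, 0], [-0.0066, 0.154, -0.022, 0, 0, 0], [-0.0066, 0.154, -0.022, 0, 0, 0], [-0.0066, 0.154, -0.022, 0, 0, 0]]}}

```text
t: 2.2
tcp_pos: [0.4846, 0.0194, 0.0476]
tool_rot: [-0.023, -0.707, 0.707, 0.024]
force: [0.8, -0.0, -0.0]
finger_gap: 1.002
```

```bash
python3 -c "
from h import *
delta([.485,.0227,.047],-.065)
for n in('scene','top'): 
  im=snapshot(n)[:,:,::-1]
  im=im[100:230,180:330] if n=='scene' else im[190:300,180:320]
  cv2.imwrite(f'pics/{n}2.png',cv2.resize(im,None,fx=4,fy=4))"
```

```text
shift [-0.0002  0.0006 -0.0034] turn [-0.    -0.001  0.001] tcp [0.4846 0.0194 0.0476] F [ 0.8 -0.  -0. ] gap 1.002 t 2.2
[[-1.0, -0.0, -0.07], [0.07, 0.0, -1.0], [0.0, -1.0, 0.0]]
```

View pics/scene2.png

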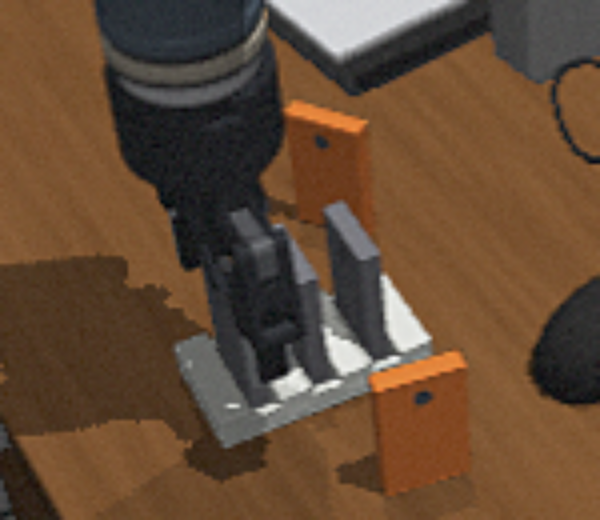

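Request:
{"api": "play_rows", "payload": {"deltas": [[0, 0, -0.0034, 0, 0, 0], [0, 0, -0.0034, 0, 0, 0]]}}

```text
t: 2.5
tcp_pos: [0.4858, 0.0239, 0.0488]
tool_rot: [-0.024, -0.707, 0.707, 0.022]
force: [-0.1, 0.5, 0.4]
finger_gap: 1.002
```

Request:
{"api": "play_rows", "payload": {"deltas": [[0, 0, 0, 0, 0, 0], [0, 0, 0, 0, 0, 0], [0, 0, 0, 0, 0, 0], [0, 0, 0, 0, 0, 0], [0, 0, 0, 0, 0, 0], [0, 0, 0, 0, 0, 0], [0, 0, 0, 0, 0, 0], [0, 0, 0, 0, 0, 0]], "gripper": 0.03, "force": 35}}

```text
t: 3.3
tcp_pos: [0.4852, 0.0239, 0.0478]
tool_rot: [0.023, 0.707, -0.707, -0.023]
force: [0.0, 1.2, 5.2]
finger_gap: 0.534
```

Gripped at 45.6 mm opening. Next, lift straight up.

Request:
{"api": "play_rows", "payload": {"deltas": [[0, -0.015, 0, 0, 0, 0], [0, -0.04, 0, 0, 0, 0], [0, -0.08, 0, 0, 0, 0], [0, -0.12, 0, 0, 0, 0], [0, -0.15, 0, 0, 0, 0], [0, -0.15, 0, 0, 0, 0], [0, -0.15, 0, 0, 0, 0]]}}

```text
t: 4.0
tcp_pos: [0.4848, 0.0238, 0.1975]
tool_rot: [-0.023, -0.707, 0.707, 0.023]
force: [0.3, 0.6, -1.0]
finger_gap: 0.532
```

```bash
python3 -c "
from h import *
c,s=np.cos(.087),np.sin(.087)
x=-.0075
delta([.507+x*c,-.345+x*s,.16],.087)
for n in('scene','top'): 
  im=snapshot(n)[:,:,::-1]
  im=im[50:230,180:330] if n=='scene' else im[170:300,180:320]
  cv2.imwrite(f'pics/{n}3.png',cv2.resize(im,None,fx=3.3,fy=3.3))"
```

```text
shift [-0.0387  0.0376  0.3677] turn [-0.    -0.152 -0.   ] tcp [0.4848 0.0238 0.1975] F [ 0.3  0.6 -1. ] gap 0.532 t 4.0
[[-1.0, 0.0, -0.07], [0.07, -0.0, -1.0], [-0.0, -1.0, 0.0]]
```

View pics/scene3.png

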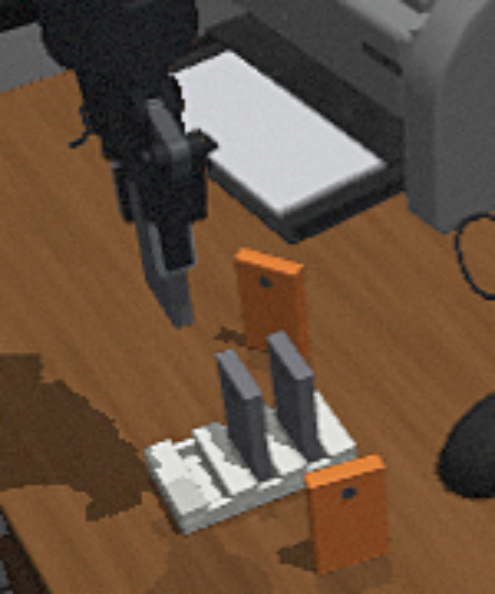

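The plate is up, upright and out of its slot. Next, carry it over the clamp gap.

Request:
{"api": "play_rows", "payload": {"deltas": [[-0.003, 0, 0.025, 0, -0.01, 0], [-0.007, 0, 0.065, 0, -0.03, 0], [-0.012, 0, 0.11, 0, -0.05, 0], [-0.017, 0, 0.16, 0, -0.07, 0], [-0.022, 0, 0.21, 0, -0.09, 0], [-0.027, 0, 0.26, 0, -0.11, 0], [-0.032, 0, 0.31, 0, -0.13, 0], [-0.036, 0, 0.345, 0, -0.145, 0], [-0.0387, 0.02, 0.362, 0, -0.152, 0], [-0.0387, 0.0376, 0.3677, 0, -0.152, 0], [-0.0387, 0.0376, 0.3677, 0, -0.152, 0], [-0.0387, 0.0376, 0.3677, 0, -0.152, 0]]}}

```text
t: 5.3
tcp_pos: [0.4987, -0.3446, 0.158]
tool_rot: [-0.032, 0.708, -0.705, 0.029]
force: [0.0, 0.0, -0.0]
finger_gap: 0.535
```

```bash
python3 -c "
from h import *
c,s=np.cos(.087),np.sin(.087)
x=-.0075
delta([.507+x*c,-.345+x*s,.16],.087)
for n in('scene','top'): 
  im=snapshot(n)[:,:,::-1]
  im=im[220:395,270:420] if n=='scene' else im[190:310,380:480]
  cv2.imwrite(f'pics/{n}4.png',cv2.resize(im,None,fx=3.4,fy=3.4))"
```

```text
shift [-0.0007 -0.002   0.0011] turn [ 0.004 -0.001  0.003] tcp [ 0.4987 -0.3446  0.158 ] F [ 0.  0. -0.] gap 0.535 t 5.3
[[-1.0, -0.0, 0.09], [-0.09, 0.0, -1.0], [0.0, -1.0, -0.0]]
```

View pics/scene4.png

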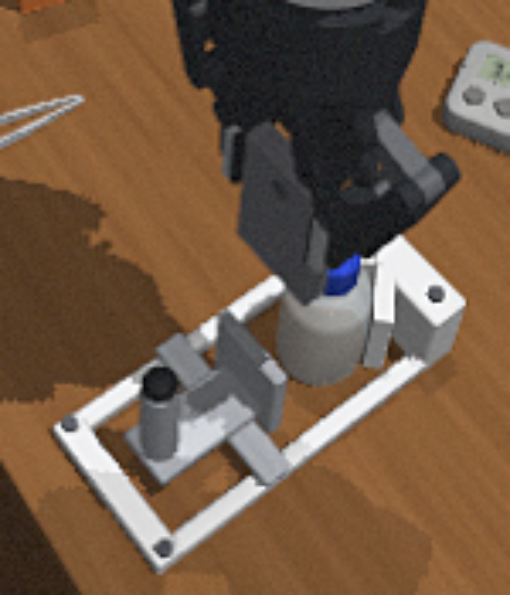

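View pics/top4.png

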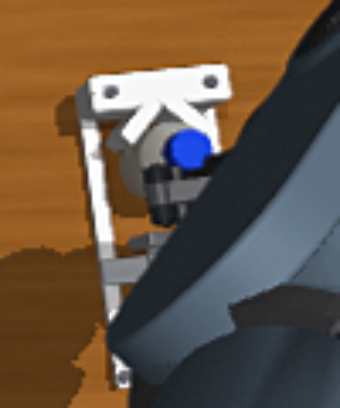

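Request:
{"api": "play_rows", "payload": {"deltas": [[0, 0, 0.0, 0, 0, 0], [0, 0, 0.0, 0, 0, 0]]}}

```text
t: 5.6
tcp_pos: [0.5002, -0.3453, 0.1608]
tool_rot: [0.031, -0.706, 0.707, -0.031]
force: [0.7, -0.3, -0.7]
finger_gap: 0.529
```

```bash
cat > ov2.py <<'E'
from h import *
co=np.array([.507,-.345]);a=.087;c,s=np.cos(a),np.sin(a)
delta([co[0]-.0075*c,co[1]-.0075*s,.16],a)
S=sense();im=snapshot("scene")[:,:,::-1].copy()
t=S["tcp_pos"];A=R.from_quat(S["tool_rot"]).as_matrix()
B=[[x,y,z] for y in(.042,-.038) for x,z in((-.006,-.023),(.006,-.023),(.006,.023),(-.006,.023))]
P=np.array(B)@A.T+t
x0,y0,x1,y1=330,240,390,330;k=6.5
o=cv2.resize(im[y0:y1,x0:x1],None,fx=k,fy=k,interpolation=cv2.INTER_CUBIC)
uv=np.round((proj("scene",P)-[x0,y0]+.5)*k-.5).astype(int)
cv2.polylines(o,[uv[:4]],True,(0,0,255),1);cv2.polylines(o,[uv[4:]],True,(0,255,0),1)
cv2.imwrite("pics/ov2.png",o)
E
python3 ov2.py
```

```text
shift [0.0007 0.0008 0.0003] turn [-0.001  0.001 -0.001] tcp [ 0.5002 -0.3453  0.1608] F [ 0.7 -0.3 -0.7] gap 0.529 t 5.6
[[-1.0, 0.0, 0.09], [-0.09, -0.0, -1.0], [-0.0, -1.0, 0.0]]
```

View pics/ov2.png

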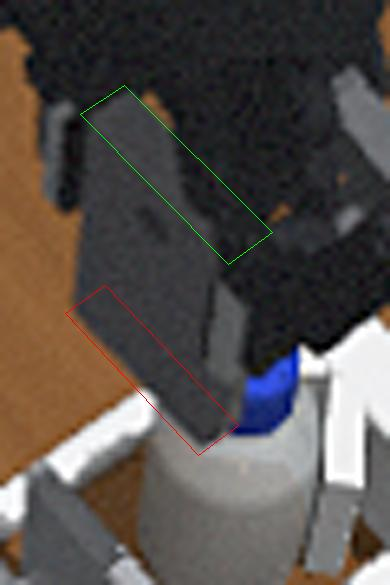

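Request:
{"api": "play_rows", "payload": {"deltas": [[0.001, 0.01, 0, 0, 0, 0], [0.001, 0.03, 0, 0, 0, 0], [0.001, 0.048, 0, 0, 0, 0], [0.001, 0.057, 0, 0, 0, 0], [0.001, 0.057, 0, 0, 0, 0], [0.001, 0.057, 0, 0, 0, 0]]}}

```text
t: 6.25
tcp_pos: [0.4989, -0.3459, 0.103]
tool_rot: [0.031, -0.706, 0.707, -0.031]
force: [0.4, 0.3, -0.1]
finger_gap: 0.533
```

```bash
sed -i 's/330,240,390,330;k=6.5/315,260,405,360;k=6/; s/,.16\],a/,.043],a/' ov2.py; python3 ov2.py
```

```text
shift [-0.0007  0.06   -0.0002] turn [-0. -0. -0.] tcp [ 0.4989 -0.3459  0.103 ] F [ 0.4  0.3 -0.1] gap 0.533 t 6.25
[[-1.0, 0.0, 0.09], [-0.09, -0.0, -1.0], [-0.0, -1.0, 0.0]]
```

View pics/ov2.png

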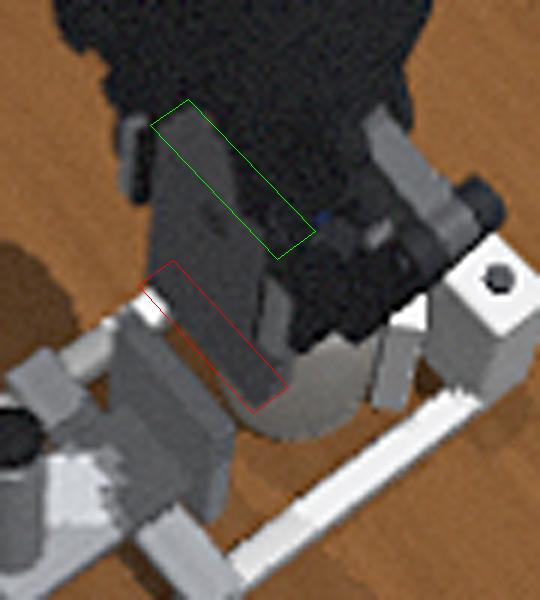

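Request:
{"api": "play_rows", "payload": {"deltas": [[0.001, 0.005, 0, 0, 0, 0], [0.001, 0.017, 0, 0, 0, 0], [0.001, 0.03, 0, 0, 0, 0], [0.001, 0.04, 0, 0, 0, 0], [0.001, 0.048, 0, 0, 0, 0], [0.001, 0.054, 0, 0, 0, 0], [0.001, 0.056, 0, 0, 0, 0], [0.001, 0.056, 0, 0, 0, 0]]}}

```text
t: 7.1
tcp_pos: [0.4976, -0.3458, 0.0465]
tool_rot: [-0.031, 0.707, -0.706, 0.031]
force: [0.5, -0.1, 0.3]
finger_gap: 0.533
```

```bash
python3 ov2.py
```

```text
shift [-0.0019  0.0035  0.0001] turn [ 0. -0.  0.] tcp [ 0.4976 -0.3458  0.0465] F [ 0.5 -0.1  0.3] gap 0.533 t 7.1
[[-1.0, -0.0, 0.09], [-0.09, 0.0, -1.0], [0.0, -1.0, -0.0]]
```

View pics/ov2.png

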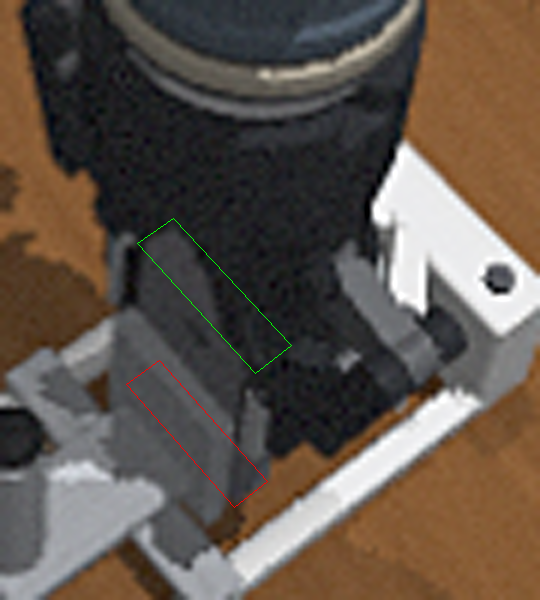

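The plate is in the gap, behind the jaw face in this view, with no contact force. Next, lower it gently to the desk.

Request:
{"api": "play_rows", "payload": {"deltas": [[0, 0.001, 0, 0, 0, 0], [0, 0.002, 0, 0, 0, 0], [0, 0.003, 0, 0, 0, 0], [0, 0.003, 0, 0, 0, 0]]}}

```text
t: 7.55
tcp_pos: [0.4977, -0.3458, 0.044]
tool_rot: [0.031, -0.706, 0.706, -0.031]
force: [0.5, 0.6, -0.2]
finger_gap: 0.538
```

Request:
{"api": "play_rows", "payload": {"deltas": [[0, 0.0005, 0, 0, 0, 0], [0, 0.001, 0, 0, 0, 0], [0, 0.0015, 0, 0, 0, 0], [0, 0.0015, 0, 0, 0, 0]]}}

```text
t: 7.95
tcp_pos: [0.4976, -0.3458, 0.0423]
tool_rot: [-0.031, 0.706, -0.706, 0.031]
force: [-0.7, 0.4, -1.1]
finger_gap: 0.531
```

Request:
{"api": "play_rows", "payload": {"deltas": [[0, 0.0005, 0, 0, 0, 0], [0, 0.001, 0, 0, 0, 0], [0, 0.001, 0, 0, 0, 0]]}}

```text
t: 8.25
tcp_pos: [0.4978, -0.3459, 0.0419]
tool_rot: [0.031, -0.706, 0.707, -0.031]
force: [-1.4, -0.3, 4.3]
finger_gap: 0.531
```

It touches the desk with about 5 N. Next, release it.

Request:
{"api": "play_rows", "payload": {"deltas": [[0, 0, 0, 0, 0, 0], [0, 0, 0, 0, 0, 0], [0, 0, 0, 0, 0, 0], [0, 0, 0, 0, 0, 0]], "gripper": 0.064}}

```text
t: 8.65
tcp_pos: [0.4977, -0.3458, 0.0412]
tool_rot: [-0.031, 0.706, -0.706, 0.031]
force: [-0.3, -0.9, 0.4]
finger_gap: 0.749
```

Request:
{"api": "play_rows", "payload": {"deltas": [[0, -0.01, 0, 0, 0, 0], [0, -0.035, 0, 0, 0, 0], [0, -0.07, 0, 0, 0, 0], [0, -0.11, 0, 0, 0, 0], [0, -0.13, 0, 0, 0, 0], [0, -0.13, 0, 0, 0, 0]]}}

```text
t: 9.25
tcp_pos: [0.4996, -0.3476, 0.176]
tool_rot: [0.029, -0.704, 0.709, -0.033]
force: [0.0, -0.8, 0.1]
finger_gap: 0.748
```

```bash
python3 -c "
from h import *
c,s=np.cos(.087),np.sin(.087)
x=-.115
delta([.507+x*c,-.345+x*s,.17],.087)
for n in('scene','top'): 
  im=snapshot(n)[:,:,::-1]
  im=im[220:395,270:420] if n=='scene' else im[190:310,380:480]
  cv2.imwrite(f'pics/{n}5.png',cv2.resize(im,None,fx=3.4,fy=3.4))"
```

```text
shift [ 0.1074  0.0053 -0.002 ] turn [-0.007 -0.    -0.006] tcp [ 0.4996 -0.3476  0.176 ] F [ 0.  -0.8  0.1] gap 0.748 t 9.25
[[-1.0, 0.01, 0.09], [-0.09, -0.01, -1.0], [-0.01, -1.0, 0.01]]
```

View pics/scene5.png

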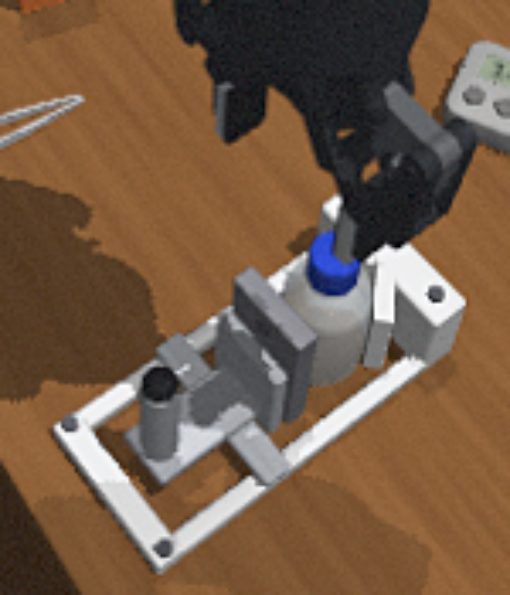

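The plate stands upright between jaw and bottle. Next, close the fingers and move behind the push post.

Request:
{"api": "play_rows", "payload": {"deltas": [[0.02, 0, 0, 0, 0, 0], [0.055, 0, 0, 0, 0, 0], [0.09, 0, 0, 0, 0, 0], [0.103, 0, 0, 0, 0, 0], [0.103, 0, 0, 0, 0, 0], [0.103, 0.03, 0, 0, 0, 0], [0.103, 0.07, 0, 0, 0, 0], [0.103, 0.105, 0, 0, 0, 0], [0.103, 0.119, 0, 0, 0, 0], [0.103, 0.119, 0, 0, 0, 0], [0.103, 0.119, 0, 0, 0, 0]], "gripper": 0.0}}

```text
t: 10.45
tcp_pos: [0.3962, -0.355, 0.052]
tool_rot: [0.031, -0.706, 0.706, -0.031]
force: [0.2, 0.2, -0.5]
finger_gap: -0.003
```

```bash
cat > lk.py <<'E'
from h import *
import sys
S=sense();d=S["tcp_pos"][:2]-[.507,-.345];c,s=np.cos(.087),np.sin(.087)
print("local",np.round([c*d[0]+s*d[1],-s*d[0]+c*d[1],S["tcp_pos"][2]],4),"Fx",np.round(c*S["force"][0]+s*S["force"][1],2),S["force"].round(1),S["t"])
im=snapshot("scene")[:,:,::-1][240:400,260:420];im2=snapshot("top")[:,:,::-1][200:312,380:470]
cv2.imwrite(sys.argv[1],np.hstack([cv2.resize(im,(500,500)),cv2.resize(im2,(300,373),interpolation=cv2.INTER_CUBIC) if 0 else cv2.copyMakeBorder(cv2.resize(im2,(300,373)),0,127,0,0,0)]))
E
python3 lk.py pics/l1.png
```

```text
local [-0.1113 -0.0003  0.052 ] Fx 0.25 [ 0.2  0.2 -0.5] 10.45
```

View pics/l1.png

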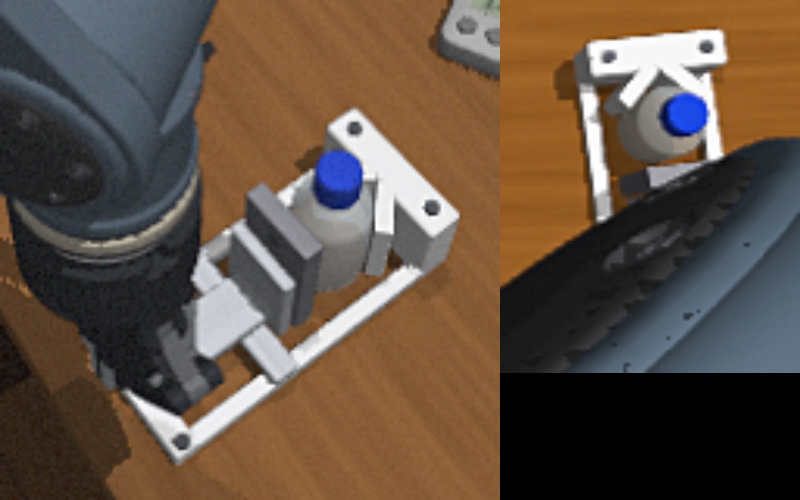

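The gripper is behind the post with no contact. Now push forward in small steps.

Request:
{"api": "play_rows", "payload": {"deltas": [[-0.003, 0, 0, 0, 0, 0], [-0.006, 0, 0, 0, 0, 0], [-0.009, 0, 0, 0, 0, 0], [-0.012, 0, 0, 0, 0, 0], [-0.014, 0, 0, 0, 0, 0], [-0.015, 0, 0, 0, 0, 0], [-0.016, 0, 0, 0, 0, 0], [-0.016, 0, 0, 0, 0, 0]]}}

```text
t: 11.35
tcp_pos: [0.4111, -0.3533, 0.0524]
tool_rot: [-0.031, 0.706, -0.706, 0.031]
force: [-0.2, 0.0, 0.3]
finger_gap: -0.0
```

Request:
{"api": "play_rows", "payload": {"deltas": [[-0.001, 0, 0, 0, 0, 0], [-0.002, 0, 0, 0, 0, 0], [-0.003, 0, 0, 0, 0, 0], [-0.003, 0, 0, 0, 0, 0], [-0.003, 0, 0, 0, 0, 0]]}}

```text
t: 11.85
tcp_pos: [0.4137, -0.3531, 0.0524]
tool_rot: [-0.031, 0.707, -0.706, 0.031]
force: [-2.2, -1.0, 0.6]
finger_gap: 0.005
```

Request:
{"api": "play_rows", "payload": {"deltas": [[-0.001, 0, 0, 0, 0, 0], [-0.002, 0, 0, 0, 0, 0], [-0.003, 0, 0, 0, 0, 0], [-0.004, 0, 0, 0, 0, 0], [-0.004, 0, 0, 0, 0, 0]]}}

```text
t: 12.35
tcp_pos: [0.418, -0.3528, 0.0524]
tool_rot: [-0.031, 0.706, -0.706, 0.031]
force: [-2.8, -0.2, 0.2]
finger_gap: -0.0
```

```bash
python3 lk.py pics/l2.png
```

```text
local [-0.0893 -0.      0.0524] Fx -2.82 [-2.8 -0.2  0.2] 12.35
```

View pics/l2.png

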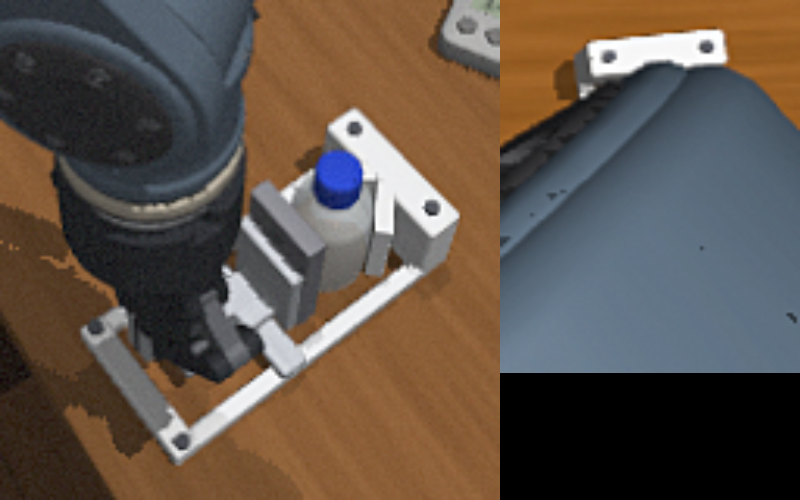

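Request:
{"api": "play_rows", "payload": {"deltas": [[-0.0005, 0, 0, 0, 0, 0], [-0.001, 0, 0, 0, 0, 0], [-0.0015, 0, 0, 0, 0, 0], [-0.002, 0, 0, 0, 0, 0], [-0.002, 0, 0, 0, 0, 0]]}}

```text
t: 12.95
tcp_pos: [0.4201, -0.3526, 0.0524]
tool_rot: [0.031, -0.706, 0.706, -0.031]
force: [-3.0, -2.0, -0.8]
finger_gap: -0.001
```

Request:
{"api": "play_rows", "payload": {"deltas": [[-0.0005, 0, 0, 0, 0, 0], [-0.001, 0, 0, 0, 0, 0], [-0.001, 0, 0, 0, 0, 0]]}}

```text
t: 13.25
tcp_pos: [0.4211, -0.3525, 0.0524]
tool_rot: [0.031, -0.706, 0.706, -0.031]
force: [-2.7, -2.5, -1.4]
finger_gap: -0.0
```

Request:
{"api": "play_rows", "payload": {"deltas": [[-0.0005, 0, 0, 0, 0, 0], [-0.001, 0, 0, 0, 0, 0], [-0.001, 0, 0, 0, 0, 0]]}}

```text
t: 13.55
tcp_pos: [0.4219, -0.3525, 0.0524]
tool_rot: [-0.031, 0.706, -0.706, 0.031]
force: [-4.5, -2.0, -0.3]
finger_gap: -0.003
```

Request:
{"api": "play_rows", "payload": {"deltas": [[-0.0005, 0, 0, 0, 0, 0], [-0.001, 0, 0, 0, 0, 0], [-0.001, 0, 0, 0, 0, 0]]}}

```text
t: 13.85
tcp_pos: [0.4224, -0.3524, 0.0524]
tool_rot: [-0.031, 0.707, -0.706, 0.03]
force: [-5.7, -3.1, -0.4]
finger_gap: -0.003
```

Request:
{"api": "play_rows", "payload": {"deltas": [[-0.0005, 0, 0, 0, 0, 0], [-0.001, 0, 0, 0, 0, 0], [-0.001, 0, 0, 0, 0, 0]]}}

```text
t: 14.15
tcp_pos: [0.4224, -0.3523, 0.0524]
tool_rot: [-0.032, 0.707, -0.706, 0.03]
force: [-9.4, -5.1, 2.0]
finger_gap: -0.002
```

```bash
python3 lk.py pics/l3.png
```

```text
local [-0.0849  0.      0.0524] Fx -9.81 [-9.4 -5.1  2. ] 14.15
```

View pics/l3.png

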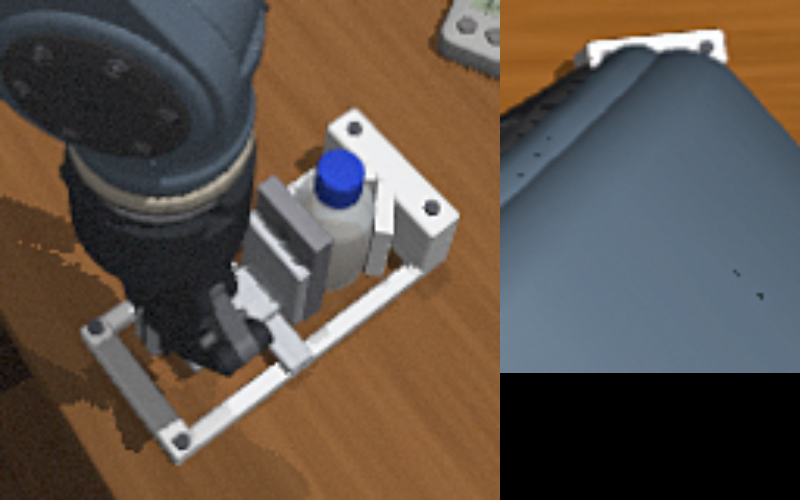

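Request:
{"api": "play_rows", "payload": {"deltas": [[-0.0005, 0, 0, 0, 0, 0], [-0.001, 0, 0, 0, 0, 0], [-0.001, 0, 0, 0, 0, 0], [-0.001, 0, 0, 0, 0, 0], [-0.001, 0, 0, 0, 0, 0]]}}

```text
t: 14.75
tcp_pos: [0.4225, -0.3523, 0.0524]
tool_rot: [-0.033, 0.707, -0.706, 0.03]
force: [-11.1, -6.2, 2.6]
finger_gap: 0.0
```

Request:
{"api": "play_rows", "payload": {"deltas": [[0, 0, 0, 0, 0, 0], [0, 0, 0, 0, 0, 0], [0, 0, 0, 0, 0, 0]]}}

```text
t: 15.05
tcp_pos: [0.4225, -0.3523, 0.0524]
tool_rot: [-0.033, 0.707, -0.706, 0.03]
force: [-11.6, -5.0, 1.7]
finger_gap: 0.001
```

```bash
python3 -c "
from h import *
cv2.imwrite('pics/s9.png',snapshot('scene')[:,:,::-1])"
python3 lk.py pics/l4.png
```

```text
local [-0.0848  0.0001  0.0524] Fx -12.6 [-12.2  -4.9   2. ] 15.1
```

View pics/s9.png

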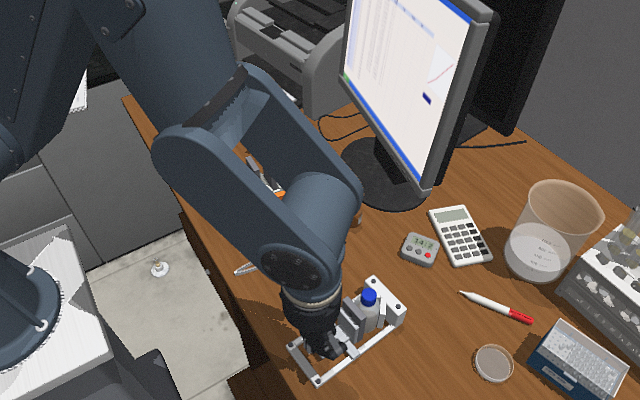

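View pics/l4.png

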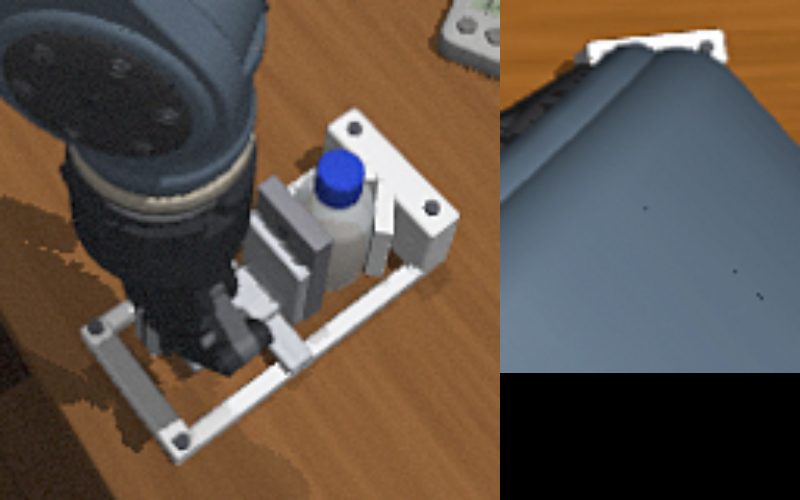

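Request:
{"api": "play_rows", "payload": {"deltas": [[-0.0005, 0, 0, 0, 0, 0], [-0.001, 0, 0, 0, 0, 0], [-0.001, 0, 0, 0, 0, 0], [-0.001, 0, 0, 0, 0, 0], [-0.001, 0, 0, 0, 0, 0], [-0.001, 0, 0, 0, 0, 0]]}}

```text
t: 15.8
tcp_pos: [0.4225, -0.3523, 0.0524]
tool_rot: [-0.034, 0.707, -0.706, 0.029]
force: [-15.1, -7.2, 3.4]
finger_gap: -0.004
```

```bash
python3 lk.py pics/l5.png; python3 - <<'E'
import cv2
a=cv2.imread("pics/s9.png")[150:260,320:460]
b=cv2.imread("pics/scene1.png")[150:260,320:460]
cv2.imwrite("pics/cmp.png",cv2.resize(cv2.hconcat([b,a]),None,fx=2.8,fy=2.8))
E
```

```text
local [-0.0848  0.0001  0.0524] Fx -15.67 [-15.1  -7.2   3.4] 15.8
```

View pics/cmp.png

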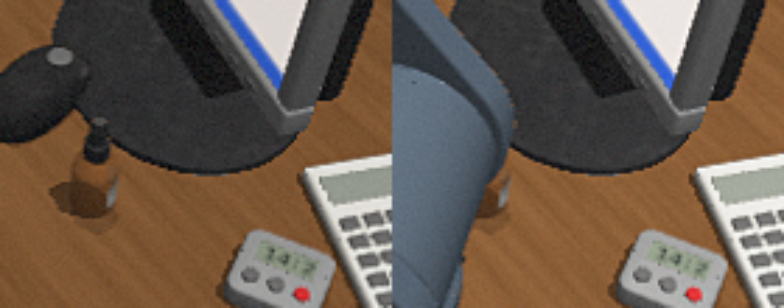

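View pics/l5.png

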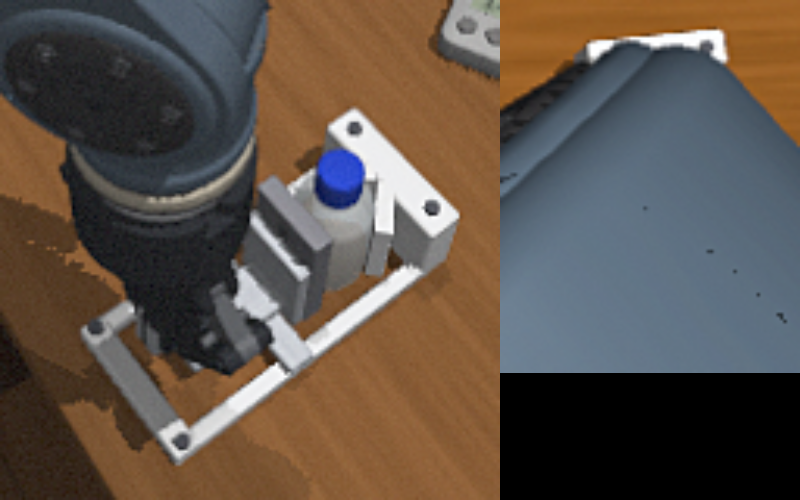

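The jaw doesn't move with another 3 N and sits at about 9.5 mm. Plate and bottle are upright, and the dropper bottle and timer haven't moved. Handing in.

```bash
python3 -c "
from station import *
print(sign_off())"
```

```text
the job is handed in; nothing more can be done
None
```

The job is handed in at about 16 s: the wide bottle was in the clamp, and one plate packed it. I stood the nearest grey plate from the rack upright in the gap. I then pushed the jaw post from behind with the closed fingers until the stack was tight.

- **Jaw:** it stopped at about 9.5 mm, worked out from the tool position (expected 8 to 11 mm). Raising the push from about 10 N to about 16 N did not move it further, so the stack was tight before the end of stroke. I left it held at about 16 N along the clamp.
- **Bottles, plate and timer:** the last pictures show the plate and wide bottle upright. The timer had not moved. The dropper bottle was partly hidden by the arm, but the part in view had not moved.
- **What didn't fully agree:**
  - About 7 N of sideways force showed on the wrist while holding, which I did not explain.
  - The arm hid the clamp from the top camera at the end, so "bottle home" rests on the scene picture and the firm stop.
  - The plate hung about 1.5 mm further forward in the gripper than I had predicted, so I moved it back before lowering.

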